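# Sort the leftover repair parts into their trays

### The arm

A 6-joint arm with a two-finger parallel gripper is mounted at the origin on a cart in front of the work surface, level with it; the furniture and walls round the work are solid. World frame = base frame: x ahead of the robot, y to its left, z up, the work surface at z = 0. Lengths are in mm, angles in rad, forces in N, time in s.
With the tool pointing down it reaches from about 300 to 775 mm from the base axis. Payload 14.6 kg.
Tool frame: the origin (TCP) lies at the very end of the fingers, on their centre line; the grasp point (between the pads) lies 19 mm behind it; z points along the fingers, y is the line along which they close (so a half turn about z gives the same grasp; the last joint's range is limited). The gripper opens to 94 mm and grips with 3 to 60 N. Pads are 16 mm wide; open, the fingers measure 119 mm over their backs; the gripper's body (75 mm by 177 mm) begins 78 mm behind the grasp point.
Start: joints at [1.181, 0.3, 1.521, -0, 1.321, -0.067], TCP at [174.47, 521.584, 205.446] pointing down, gripper open.
Joint ranges: [-3.03, 3.03], [-0.79, 2.21], [0.23, 2.52], [-1.04, 4.18], [0, 3.07], [-2.55, 2.55]. Speed limits (rad/s): [2.22, 2.22, 2.57, 3.14, 3.14, 3.14].

### API

Orientations are given as [roll, pitch, yaw] about the fixed x, y, z axes, in that order (R = Rz(yaw) Ry(pitch) Rx(roll)).
In Python, from cell import manip, camera, get_calibration gives the robot as it stands. The module is installed in compiled form; this text tells all that it offers.
- The arm moves only by the tool jog_arm, never from a script. Its argument "plan" is one flat list of numbers, 6 for each row, row after row: the shift along the world's x, y, z in m, then the turn, a rotation vector about the world's x, y, z in degrees. A call has 1 to 20 rows; each row is the pose to reach, as a shift and turn from the pose commanded when the call began; what a row does not reach only later rows make up. A row lasts 1/10 s, in which the tool goes at most 50 mm and 8.59 degrees, less where a joint would pass 70% of its speed; a pose out of reach is approached as far as the arm can. A call with a gripper value outside its range is refused whole. "claw" is the finger opening in m, from 0 to 0.094, set as the call begins (left out, the last holds). The fingers move at their own pace and stop on an object; "force" is the grip in N (left out, the last holds). Time passes only in rows, so rows that repeat a pose let the fingers close. It gives the time, the measured TCP pose, the force, the opening and the grip force at its end, in the units of the state.
- manip.read_state(): the state, without advancing time (a new reading comes with each control period).
- camera(name): name is "scene" or "top"; returns (picture, depth): 400x640x3 uint8, red, green, blue; 400x640 float32, mm along the optical axis (not along the pixel's ray), 0 where there is no reading.
- get_calibration(name): a dict with "fx", "fy", "cx", "cy" (pixels), "origin" and "attitude" of the camera in the world. Camera axes: x right, y down, z forward; pixel columns grow to the right and rows downward; lengths in mm; the calibration is good to about 2 mm. A picture is of the moment at which its call begins. get_calibration takes no time and is no camera call.
- manip.sign_off(): hands the job in; it is judged then, once.
The state is a dict: "clock": time; "joints": joint angles; "qd": joint speeds; "effort": joint torques, N m; "eef_pos": TCP position; "eef_rot": TCP orientation; "wrist_force": force on the tool from outside, world axes, zero at the start; "moment": the same for the moment, N m; "finger_gap": finger opening in mm; "finger_force": force on a finger pad.
Only numpy, scipy, OpenCV 4.12 (cv2) and the standard library are available. Lean on these libraries where they do the work, as an engineer would, in place of code of your own. Each camera call takes 0.05 s, during which the arm holds its last target. There are 200 camera calls.

### The job

Clear the leftover parts off the front of the bench into the trays where they belong: the battery into the square bin, one heat sink into each bay of the two-bay tray, and both USB sticks into the long low trough. Every part must end lying flat on its tray's floor, the heat sinks with the fins up and nothing leaning on a wall or on another part; leave the flux jar and the tape roll where they are.

Things in the scene. Friction and masses are not known exactly. Their poses are not given: they have to be found in the camera images.
- battery: black nine volt block battery lying on its flat side, 51 (own x) x 26 (own y) x 17 mm high; the case to grip, 26 mm across y, reaches from x = -25 to +20 mm, the terminals to +25 mm. Origin: middle of the underside, z up. Weighs 32 to 64 g.
- heat_sink_a: black finned aluminium heat sink, 25 (own x) x 36 (own y) x 22 mm high, standing on its flat 4 mm base with the seven thin fins pointing up; the fins run along its x, so it is best gripped along x over the 24 mm between the fins' ends. Origin: centre of the underside, z up. The two heat sinks are alike. Weighs 25 to 50 g.
- heat_sink_b: black finned aluminium heat sink, 25 (own x) x 36 (own y) x 22 mm high, standing on its flat 4 mm base with the seven thin fins pointing up; the fins run along its x, so it is best gripped along x over the 24 mm between the fins' ends. Origin: centre of the underside, z up. The two heat sinks are alike. Weighs 25 to 50 g.
- usb_stick_a: green USB memory stick lying flat, 56 (own x) x 19 (own y) x 8 mm high; the plastic body, 20 mm wide, 8 mm high, reaches from x = -28 to +14 mm, the narrower metal plug (12 mm wide) from x = +14 to +28 mm. Grip the plastic body across its width. Origin: middle of the whole length, on the underside, z up. The two sticks are alike. Weighs 8 to 17 g.
- usb_stick_b: green USB memory stick lying flat, 56 (own x) x 19 (own y) x 8 mm high; the plastic body, 20 mm wide, 8 mm high, reaches from x = -28 to +14 mm, the narrower metal plug (12 mm wide) from x = +14 to +28 mm. Grip the plastic body across its width. Origin: middle of the whole length, on the underside, z up. The two sticks are alike. Weighs 8 to 17 g.
- square_bin: the square bin, for the battery: a single open bay, 90 x 90 mm outside, 82 x 82 mm inside, its rim 36 mm above the bench. Fixed, grey plastic, walls 4 mm thick. Origin: centre of its underside on the bench, z up; the inner floor is at z = 16 mm. A blank card sits on its front (-x) wall.
- two_bay_tray: the two-bay tray, for the heat sinks: 88 (own x) x 136 (own y) mm outside, its rim 36 mm above the bench, parted by one 4 mm wall at y = 0, as high as the rim, into two equal bays, each 80 (x) x 62 (y) mm inside, centred at y = +33 and y = -33 mm. Fixed, grey plastic, walls 4 mm thick. Origin: centre of its underside on the bench, z up; the inner floor is at z = 16 mm. A blank card sits on its front (-x) wall.
- long_trough: the long low trough, for the USB sticks: one undivided oblong bay, 90 (own x) x 142 (own y) mm outside, 82 x 134 mm inside, its rim only 26 mm above the bench. Fixed, grey plastic, walls 4 mm thick. Origin: centre of its underside on the bench, z up; the inner floor is at z = 16 mm. A blank card sits on its front (-x) wall.
- jar: bystander: flux jar, brown with a black lid, 46 mm across, 40 mm high, loose. Origin: centre of its underside. Not part of the job.
- tape_roll: bystander: flat black roll of electrical tape, 55 mm across, 19 mm high, loose. Origin: centre of its underside. Not part of the job.

How it is judged (in metres and radians):
At the end, for the whole second after the job is handed in: Battery in the square bin, one heat sink in each bay of the two-bay tray, both USB sticks in the long trough: each inside the walls, upright within 0.15 rad, underside less than 5 mm above the tray's floor, at rest (20 mm/s, 0.2 rad/s); jar and tape roll within 30 mm of their start (x of battery in the frame of square_bin between -0.038 and 0.038 m and y of battery in the frame of square_bin between -0.038 and 0.038 m and z of battery in the frame of square_bin between 0.012 and 0.021 m and angle between each of battery, usb_stick_a, usb_stick_b's own z axis and vertical below 0.15 rad and linear speed of each of battery, usb_stick_a, usb_stick_b below 0.02 m/s and angular speed of each of battery, usb_stick_a, usb_stick_b below 0.2 rad/s and (((x of heat_sink_a in the frame of two_bay_tray between -0.04 and 0.04 m and y of heat_sink_a in the frame of two_bay_tray between 0.008 and 0.062 m and z of heat_sink_a in the frame of two_bay_tray between 0.012 and 0.021 m and angle between heat_sink_a's own z axis and vertical below 0.15 rad and linear speed of heat_sink_a below 0.02 m/s and angular speed of heat_sink_a below 0.2 rad/s) and (x of heat_sink_b in the frame of two_bay_tray between -0.04 and 0.04 m and y of heat_sink_b in the frame of two_bay_tray between -0.062 and -0.008 m and z of heat_sink_b in the frame of two_bay_tray between 0.012 and 0.021 m and angle between heat_sink_b's own z axis and vertical below 0.15 rad and linear speed of heat_sink_b below 0.02 m/s and angular speed of heat_sink_b below 0.2 rad/s)) or ((x of heat_sink_a in the frame of two_bay_tray between -0.04 and 0.04 m and y of heat_sink_a in the frame of two_bay_tray between -0.062 and -0.008 m and z of heat_sink_a in the frame of two_bay_tray between 0.012 and 0.021 m and angle between heat_sink_a's own z axis and vertical below 0.15 rad and linear speed of heat_sink_a below 0.02 m/s and angular speed of heat_sink_a below 0.2 rad/s) and (x of heat_sink_b in the frame of two_bay_tray between -0.04 and 0.04 m and y of heat_sink_b in the frame of two_bay_tray between 0.008 and 0.062 m and z of heat_sink_b in the frame of two_bay_tray between 0.012 and 0.021 m and angle between heat_sink_b's own z axis and vertical below 0.15 rad and linear speed of heat_sink_b below 0.02 m/s and angular speed of heat_sink_b below 0.2 rad/s))) and x of usb_stick_a in the frame of long_trough between -0.04 and 0.04 m and y of usb_stick_a in the frame of long_trough between -0.066 and 0.066 m and z of usb_stick_a in the frame of long_trough between 0.012 and 0.021 m and x of usb_stick_b in the frame of long_trough between -0.04 and 0.04 m and y of usb_stick_b in the frame of long_trough between -0.066 and 0.066 m and z of usb_stick_b in the frame of long_trough between 0.012 and 0.021 m and distance of each of jar, tape_roll from where it was at the start of the episode below 0.03 m); the robot touches nothing.
It fails at once if the flux jar is pushed away or knocked over (distance of jar from where it was at the start of the episode above 0.03 m or angle between jar's own z axis and vertical above 0.5 rad).
It fails at once if the tape roll is pushed away or knocked over (distance of tape_roll from where it was at the start of the episode above 0.03 m or angle between tape_roll's own z axis and vertical above 0.5 rad).
It also fails if it takes over 106 s, if anything falls off the work surface, if the arm or the gripper's body presses on something with over 40 N, if the wrist force passes 120 N, or if a joint passes its speed limit or range.

## Working session

There is one attempt and no reset: what is moved stays moved. The work goes in short steps, Python scripts to look and compute and a tool call to move; the robot and the scene stay as the last step left them, time stands still between calls to the robot, and variables do not carry over. Pictures are saved under pics/ and viewed, at most 14 in all, crops included, and the job is handed in when it is done.

Besides the shell and the picture viewer there is one more tool, called after ">>>" in YAML: its name, and indented under it one key for each argument. jog_arm: Moves the arm, as the interface text tells. Its arguments: {"type":"object","properties":{"plan":{"type":"array"},"claw":{"type":"number"},"force":{"type":"number"}},"required":["plan"]}

```bash
mkdir -p pics; cat > h.py <<'E'
import numpy as np, cv2
from cell import manip, camera, get_calibration
def R_of(a):
    a=np.array(a,float)
    if a.shape==(3,3): return a
    r,p,y=a; c,s=np.cos,np.sin
    return np.array([[c(y),-s(y),0],[s(y),c(y),0],[0,0,1]])@np.array([[c(p),0,s(p)],[0,1,0],[-s(p),0,c(p)]])@np.array([[1,0,0],[0,c(r),-s(r)],[0,s(r),c(r)]])
def cloud(name):
    im,d=camera(name); k=get_calibration(name)
    v,u=np.mgrid[:400,:640]
    P=np.stack([(u-k['cx'])/k['fx']*d,(v-k['cy'])/k['fy']*d,d],-1)@R_of(k['attitude']).T+np.array(k['origin'])
    P[d==0]=np.nan
    return im,d,P
E
python3 - <<'E'
from h import *
for n in ['scene','top']:
    im,d,P=cloud(n); print(n,get_calibration(n)); cv2.imwrite(f'pics/{n}0.png',im[:,:,::-1]); np.savez(f'{n}0.npz',im=im,d=d,P=P)
print(manip.read_state())
E
```

```text
scene {'fx': 373.5913005989039, 'fy': 373.5913005989039, 'cx': 320.54104059735835, 'cy': 195.96931997386974, 'origin': array([-129.66703448,  744.00331089,  596.68013348]), 'attitude': array([-2.05513580e+00, -1.84084188e-03, -2.49476029e+00])}
top {'fx': 400.67017436624366, 'fy': 400.67017436624366, 'cx': 315.75473740836077, 'cy': 203.192632484529, 'origin': array([ 347.09131242,  -93.5731366 , 1145.26433499]), 'attitude': array([-2.97075149, -0.00585008, -1.59656221])}
{'clock': 0.1, 'joints': array([ 1.18139369e+00,  3.00388719e-01,  1.52151424e+00,  7.57229126e-06,
        1.32070567e+00, -6.66136605e-02]), 'qd': array([ 0.00084969, -0.00158728, -0.00236596,  0.00148653, -0.00159229,
       -0.00086221]), 'effort': array([ 3.19878920e-03, -5.32638645e+01, -3.53284800e+01,  7.10254116e-02,
        2.33854365e-02,  4.10021457e-06]), 'eef_pos': array([174.38555977, 521.37423662, 204.95979362]), 'eef_rot': array([-3.14057942e+00, -7.49463578e-05,  2.81880176e+00]), 'wrist_force': array([-0.26214228,  0.15138697,  0.00595436]), 'moment': array([-0.02866643,  0.0046932 ,  0.02009765]), 'finger_force': 0.0, 'finger_gap': 94.10804878982647}
```

View pics/top0.png

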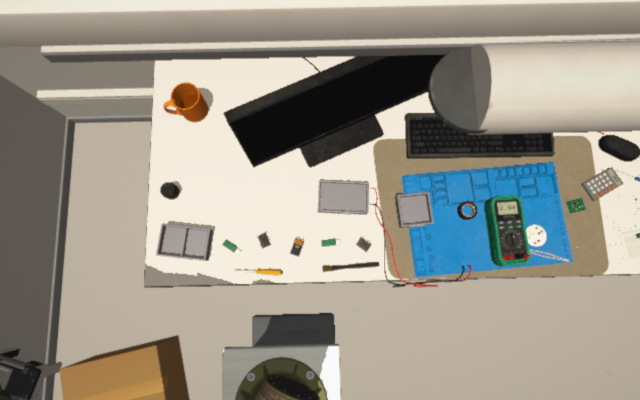

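View pics/scene0.png

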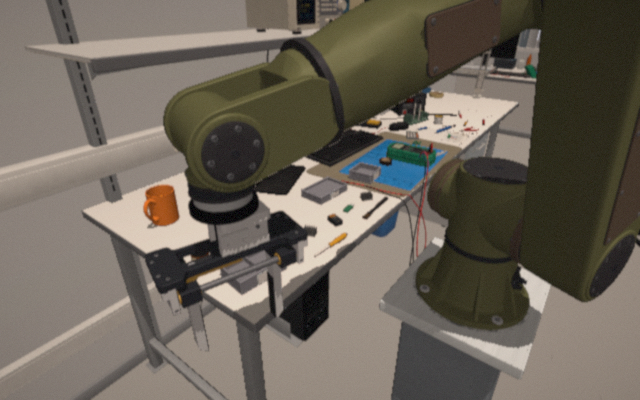

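The top view shows the two-bay tray at (186,242), trough (344,196), square bin (413,210), USB sticks (232,246) and (328,242), heat sinks (264,240) and (363,244), battery (297,246), jar (170,190) and tape (468,210). In the scene view the arm hides the left part. Next I measure.

```bash
cat >> h.py <<'E'
def comps(P,mask,minpx=8):
    n,l,s,c=cv2.connectedComponentsWithStats(mask.astype(np.uint8),connectivity=8)
    out=[]
    for i in range(1,n):
        if s[i,4]<minpx: continue
        out.append((c[i],s[i,4],l==i))
    return out
E
python3 - <<'E'
from h import *
z=np.load('top0.npz'); im,P=z['im'],z['P']
for (u,v) in [(220,220),(300,225),(340,225),(250,260),(380,230)]: print('bench',u,v,P[v,u].round(1))
for n,(u,v) in dict(tb=(174,243),tb2=(198,243),tr=(344,196),sq=(413,210),ua=(232,246),ub=(328,242),ha=(264,240),hb=(363,244),bat=(297,246),jar=(170,190),tape=(460,210)).items(): print(n,P[v,u].round(1))
hsv=cv2.cvtColor(im,cv2.COLOR_RGB2HSV)
roi=np.zeros((400,640),bool); roi[225:262,215:378]=1
m=roi&((hsv[...,2]<140)|((hsv[...,1]>80)))
for c,a,mm in comps(P,m):
    p=P[mm]; r=cv2.minAreaRect(p[:,:2].astype(np.float32)); print(c.round(1),a,np.median(p[:,2]).round(1),np.percentile(p[:,2],95).round(1),p[:,:2].mean(0).round(1),r)
a=cv2.resize(im[180:275,155:380],None,fx=3.5,fy=3.5,interpolation=cv2.INTER_CUBIC); cv2.imwrite('pics/topc.png',a[:,:,::-1])
E
```

```text
bench 220 220 [502.6 171.8  -2.7]
bench 300 225 [482.1 -58.5  -0.7]
bench 340 225 [ 4.791e+02 -1.734e+02 -2.000e-01]
bench 250 260 [386.2  85.6  -5. ]
bench 380 230 [ 461.7 -287.5    1.2]
tb [438.3 295.9  14.6]
tb2 [436.3 227.5  18.5]
tr [ 561.2 -187.    13.1]
sq [ 514.9 -382.    17.2]
ua [426.2 134.3   8.5]
ub [ 431.1 -137.3    2.4]
ha [440.   42.8  18.6]
hb [ 422.7 -236.5    4.4]
bat [420.7 -49.6  21.9]
jar [585.6 304.   38.3]
tape [ 510.1 -512.6   27.3]
[263.7 239.9] 106 8.3 22.9 [441.1  44.7] ((441.8074035644531, 45.266536712646484), (37.70860290527344, 23.219379425048828), 21.77313232421875)
[296.7 247. ] 130 nan nan [nan nan] ((418.5570373535156, -48.343719482421875), (23.492042541503906, 42.7537956237793), 68.40795135498047)
[328.4 241.9] 72 7.8 11.3 [ 430.9 -138.2] ((431.3714294433594, -138.3295440673828), (16.080839157104492, 37.87523651123047), 6.545029640197754)
[363.4 244. ] 100 nan nan [nan nan] ((423.95611572265625, -237.4017333984375), (33.423221588134766, 23.593568801879883), 51.779998779296875)
[229.9 245.1] 77 7.2 10.5 [429.1 140.6] ((429.1518249511719, 141.14959716796875), (37.43767547607422, 16.06368064880371), 55.63652801513672)
```

View pics/topc.png

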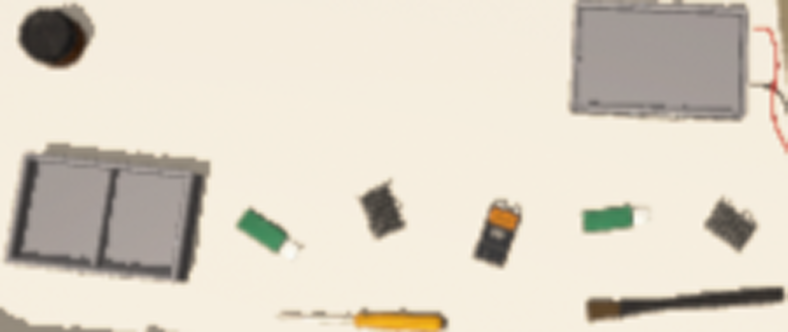

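The crop shows the parts clearly: the USB plugs are white, the left stick's pointing lower right (290,245) and the right stick's pointing right (640,215). The battery terminals (orange end) point up at (503,205). Next I fit the bench plane and refine all poses.

```bash
cat >> h.py <<'E'
def ray(name,uv,z):
    k=get_calibration(name); uv=np.atleast_2d(uv)
    d=np.c_[(uv[:,0]-k['cx'])/k['fx'],(uv[:,1]-k['cy'])/k['fy'],np.ones(len(uv))]@R_of(k['attitude']).T
    o=np.array(k['origin']); return o+d*((z-o[2])/d[:,2])[:,None]
def pose(name,mask,z):
    v,u=np.nonzero(mask); q=ray(name,np.c_[u,v],z)[:,:2]
    r=cv2.minAreaRect(q.astype(np.float32)); C=np.cov(q.T); w,V=np.linalg.eigh(C)
    return q.mean(0).round(1),'rect',np.round(r[0],1),np.round(r[1],1),round(r[2],1),'pca',round(np.degrees(np.arctan2(V[1,1],V[0,1]))%180,1),(np.sqrt(12*w)).round(1)
E
python3 - <<'E'
from h import *
z=np.load('top0.npz'); im,P=z['im'],z['P']
hsv=cv2.cvtColor(im,cv2.COLOR_RGB2HSV)
roi=np.zeros((400,640),bool); roi[215:262,150:378]=1
w=roi&(hsv[...,2]>225)&np.isfinite(P[...,2])
p=P[w]; A=np.c_[p[:,:2],np.ones(len(p))]; s=np.linalg.lstsq(A,p[:,2],rcond=None)[0]; print('plane',s,np.std(p[:,2]-A@s))
roi[:]=0; roi[228:262,215:378]=1
m=roi&((hsv[...,2]<150)|(hsv[...,1]>90))
for c,a,mm in comps(P,m): 
    zz=8 if hsv[mm][:,1].mean()>90 and abs(hsv[mm][:,0].mean()-75)<25 else 12
    h=(P[...,2]-(P[...,:2]@s[:2]+s[2]))[mm]
    print(c.round(1),a,zz,'height',np.nanpercentile(h,[50,90]).round(1),pose('top',mm,zz if zz==12 else 6))
# trays: grey, low saturation
for n,(u0,u1,v0,v1,h) in dict(two=(154,218,217,265,36),trough=(314,374,175,219,26),sq=(392,436,188,231,36)).items():
    r=np.zeros((400,640),bool); r[v0:v1,u0:u1]=1
    hh=P[...,2]-(P[...,:2]@s[:2]+s[2])
    for nm,mk in [('depth',r&(hh>8))]:
        cc=max(comps(P,mk),key=lambda t:t[1]); print(n,nm,np.nanpercentile(hh[cc[2]],[10,50,97]).round(1),pose('top',cc[2],h))
for (u,v) in [(455,90),(560,90),(620,60),(510,230),(330,90),(470,210),(413,210),(170,190)]: print(u,v,P[v,u].round())
cv2.imwrite('pics/topd.png',cv2.resize(im[175:240,310:500],None,fx=4,fy=4,interpolation=cv2.INTER_CUBIC)[:,:,::-1])
E
```

```text
plane [-1.67511145e-03 -4.29935603e-04  5.51816136e-01] 2.3790537165315317
[263.7 239.9] 110 12 height [ 8.3 21.3] (array([440.9,  44.3]), 'rect', array([441.2,  44.3]), array([36.4, 24.6]), 20.3, 'pca', np.float64(17.6), array([24.1, 36. ]))
[296.8 246.8] 136 12 height [17.1 20.1] (array([419. , -48.7]), 'rect', array([419.9, -49. ]), array([24.4, 45.5]), 68.4, 'pca', np.float64(157.4), array([24.6, 44.5]))
[328.4 241.9] 79 8 height [ 7.9 10.3] (array([ 431.1, -138.3]), 'rect', array([ 431.2, -138.4]), array([15.6, 38.3]), 4.9, 'pca', np.float64(95.5), array([16.1, 40. ]))
[363.4 244. ] 103 12 height [ 5.7 21.7] (array([ 422.2, -236.7]), 'rect', array([ 422.4, -236.5]), array([34.1, 23.6]), 53.8, 'pca', np.float64(52.8), array([24. , 34.5]))
[229.9 245.1] 82 8 height [ 7.4 10.5] (array([429.1, 140.7]), 'rect', array([429.4, 140.5]), array([38.2, 16.9]), 55.6, 'pca', np.float64(57.2), array([17. , 38.3]))
two depth [13.6 17.1 39.6] (array([438.4, 261.8]), 'rect', array([438.4, 261.5]), array([144. ,  90.1]), 82.3, 'pca', np.float64(81.8), array([ 89.5, 143.4]))
trough depth [13.4 16.7 29.4] (array([ 556. , -182.4]), 'rect', array([ 555.9, -182.5]), array([143.2,  94.1]), 86.0, 'pca', np.float64(87.0), array([ 93.5, 142.9]))
sq depth [10.9 16.7 39.3] (array([ 514.7, -382.9]), 'rect', array([ 516.4, -382.9]), array([112.9, 119. ]), 85.6, 'pca', np.float64(131.0), array([ 99.8, 102.9]))
455 90 [ 490. -213.  840.]
560 90 [ 476. -280.  867.]
620 60 [ 498. -327.  869.]
510 230 [ 448. -638.   49.]
330 90 [ 716. -137.  371.]
470 210 [ 512. -549.    8.]
413 210 [ 515. -382.   17.]
170 190 [586. 304.  38.]
```

View pics/topd.png

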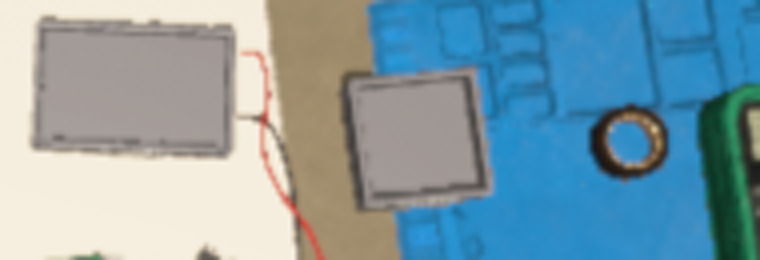

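The crop shows the trough at (133,88), the square bin with corners near (345,75), (478,67), (490,192) and (360,208), and the tape roll at (628,142). The bench plane fits z≈0 and the sizes and heights match the text. I'll go above heat sink a.

>>> jog_arm:
  plan: [0.2665,-0.477,-0.085,0,0,-142,0.2665,-0.477,-0.085,0,0,-142,0.2665,-0.477,-0.085,0,0,-142,0.2665,-0.477,-0.085,0,0,-142,0.2665,-0.477,-0.085,0,0,-142,0.2665,-0.477,-0.085,0,0,-142,0.2665,-0.477,-0.085,0,0,-142,0.2665,-0.477,-0.085,0,0,-142,0.2665,-0.477,-0.085,0,0,-142,0.2665,-0.477,-0.085,0,0,-142,0.2665,-0.477,-0.085,0,0,-142,0.2665,-0.477,-0.085,0,0,-142,0.2665,-0.477,-0.085,0,0,-142,0.2665,-0.477,-0.085,0,0,-142,0.2665,-0.477,-0.085,0,0,-142,0.2665,-0.477,-0.085,0,0,-142,0.2665,-0.477,-0.085,0,0,-142,0.2665,-0.477,-0.085,0,0,-142]
  claw: 0.06

```text
clock: 1.9
eef_pos: [440.8, 44.6, 120.3]
eef_rot: [-3.141, 0.0, 0.339]
wrist_force: [-1.5, -0.0, -0.2]
finger_gap: 60.2
finger_force: 0.0
```

```bash
python3 - <<'E'
from h import *
s=manip.read_state(); print(s['clock'],s['joints'].round(2),s['eef_pos'].round(1),s['eef_rot'].round(3),s['finger_gap'])
im,d,P=cloud('scene'); np.savez('scene1.npz',im=im,d=d,P=P); cv2.imwrite('pics/scene1.png',im[:,:,::-1])
q=np.array([(345,75),(478,67),(490,192),(360,208)])/4+[310,175]
r=ray('top',q,36); print('sq',r.round(1),r.mean(0).round(1))
z=np.load('top0.npz'); P=z['P']
for (u,v) in [(255,165),(305,163),(345,150),(380,135),(380,125),(430,75)]: print(u,v,P[v,u].round())
E
```

```text
1.9 [ 0.02  0.16  1.91 -0.    1.07  1.25] [440.8  44.6 120.3] [-3.141  0.     0.339] 60.21282489338895
sq [[ 559.7 -333.    36. ]
 [ 563.1 -427.4   36. ]
 [ 474.1 -429.2   36. ]
 [ 465.2 -337.8   36. ]] [ 515.5 -381.8   36. ]
255 165 [632.  54. 113.]
305 163 [666. -77.  -1.]
345 150 [ 699. -195.   12.]
380 135 [ 742. -300.   13.]
380 125 [ 779. -305.   -4.]
430 75 [ 506. -195.  835.]
```

View pics/scene1.png

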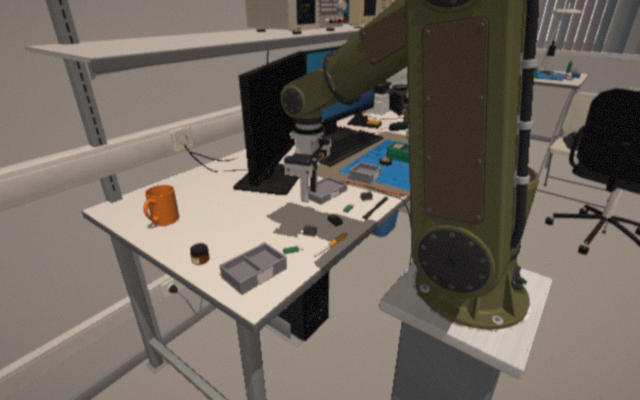

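The arm hovers over the bench and most parts are visible: USB a at (292,250), sink a (310,230), battery (335,219), USB b (349,208), sink b (366,196), two-bay tray (254,267). I'll cross-check positions and heights from this second view.

```bash
python3 - <<'E'
from h import *
z=np.load('scene1.npz'); im,P=z['im'],z['P']; hsv=cv2.cvtColor(im,cv2.COLOR_RGB2HSV)
for n,(u,v,h) in dict(ua=(292,250,4),ha=(310,230,11),bat=(335,219,9),ub=(349,208,4),hb=(366,196,11)).items():
    r=np.zeros((400,640),bool); r[v-10:v+11,u-11:u+12]=1
    mk=r&((hsv[...,2]<70)|(hsv[...,1]>120))
    c=min(comps(P,mk,5),key=lambda t:np.hypot(*(t[0]-[u,v]))); p=P[c[2]]
    print(n,c[0].round(1),c[1],'ray',ray('scene',c[0],h)[0].round(1),'cloud',np.nanmedian(p,0).round(1),'z95',np.nanpercentile(p[:,2],95).round(1))
for u,v in [(240,275),(268,262),(320,190),(365,173),(284,240),(250,240)]: print(u,v,P[v,u].round(1))
E
```

```text
ua [291.  249.8] 20 ray [424.9 139.2   4. ] cloud [420.1 142.8   8.7] z95 10.6
ha [310.  230.4] 87 ray [436.9  42.3  11. ] cloud [434.2  48.3  14.5] z95 22.9
bat [334.8 220.1] 115 ray [414.5 -49.8   9. ] cloud [407.6 -42.3  15.7] z95 20.5Traceback (most recent call last):
  File "<stdin>", line 6, in <module>
ValueError: min() iterable argument is empty
```

>>> jog_arm:
  plan: [-0.001,-0.001,-0.04,0,0,0,-0.001,-0.001,-0.08,0,0,0,-0.001,-0.001,-0.105,0,0,0,-0.001,-0.001,-0.117,0,0,0,-0.001,-0.001,-0.117,0,0,0,-0.001,-0.001,-0.117,0,0,0]

```text
clock: 2.55
eef_pos: [440.6, 43.6, 4.4]
eef_rot: [3.141, -0.001, 0.341]
wrist_force: [-0.0, -0.4, -0.4]
finger_gap: 60.1
finger_force: 0.0
```

>>> jog_arm:
  plan: [0,0,0,0,0,0,0,0,0,0,0,0,0,0,0,0,0,0,0,0,0,0,0,0,0,0,0,0,0,0,0,0,0,0,0,0,0,0,0,0,0,0]
  claw: 0
  force: 25

```text
clock: 3.25
eef_pos: [440.1, 43.6, 3.6]
eef_rot: [3.142, -0.0, 0.34]
wrist_force: [-2.1, -1.6, 5.4]
finger_gap: 25.0
finger_force: 25.0
```

>>> jog_arm:
  plan: [0,0,0.04,0,0,0,0,0,0.08,0,0,0,0.003,0.04,0.1,0,0,8,0.003,0.08,0.1,0,0,16,0.003,0.12,0.1,0,0,24,0.003,0.16,0.1,0,0,32,0.003,0.2,0.1,0,0,40,0.003,0.23,0.1,0,0,48,0.003,0.25,0.1,0,0,56,0.003,0.25,0.1,0,0,62.5,0.003,0.25,0.1,0,0,62.5,0.003,0.25,0.07,0,0,62.5,0.003,0.25,0.04,0,0,62.5,0.003,0.25,0.024,0,0,62.5,0.003,0.25,0.0165,0,0,62.5,0.003,0.25,0.0165,0,0,62.5,0.003,0.25,0.0165,0,0,62.5]

```text
clock: 4.95
eef_pos: [443.3, 293.5, 20.4]
eef_rot: [3.141, -0.0, 1.429]
wrist_force: [0.5, -0.2, 0.1]
finger_gap: 24.9
finger_force: 25.0
```

>>> jog_arm:
  plan: [0,0,-0.0005,0,0,0,0,0,-0.0005,0,0,0,0,0,-0.0005,0,0,0,0,0,0.03,0,0,0,0,0,0.07,0,0,0,0,0,0.1,0,0,0]
  claw: 0.04

```text
clock: 5.55
eef_pos: [443.2, 293.7, 122.2]
eef_rot: [3.141, -0.001, 1.431]
wrist_force: [-0.3, -0.8, -1.2]
finger_gap: 39.9
finger_force: 0.0
```

>>> jog_arm:
  plan: [-0.021,-0.53,0,0,0,-28.5,-0.021,-0.53,0,0,0,-28.5,-0.021,-0.53,0,0,0,-28.5,-0.021,-0.53,0,0,0,-28.5,-0.021,-0.53,0,0,0,-28.5,-0.021,-0.53,0,0,0,-28.5,-0.021,-0.53,0,0,0,-28.5,-0.021,-0.53,0,0,0,-28.5,-0.021,-0.53,0,0,0,-28.5,-0.021,-0.53,0,0,0,-28.5,-0.021,-0.53,0,0,0,-28.5,-0.021,-0.53,0,0,0,-28.5,-0.021,-0.53,0,0,0,-28.5,-0.021,-0.53,0,0,0,-28.5]
  claw: 0.06

```text
clock: 6.95
eef_pos: [422.0, -235.5, 120.0]
eef_rot: [-3.141, -0.0, 0.935]
wrist_force: [0.3, 0.2, 0.3]
finger_gap: 59.9
finger_force: 0.0
```

```bash
python3 - <<'E'
from h import *
s=manip.read_state(); print(s['clock'],s['joints'].round(2),s['eef_pos'].round(1),s['eef_rot'].round(3),s['finger_gap'])
im,d,P=cloud('scene'); it,dt,Pt=cloud('top')
a=cv2.resize(im[170:300,210:410],None,fx=3.2,fy=3.2); b=cv2.resize(it[205:275,145:385],None,fx=3.2,fy=3.2)
w=max(a.shape[1],b.shape[1]); pad=lambda x:np.pad(x,((0,0),(0,w-x.shape[1]),(0,0)))
c=cv2.resize(np.vstack([pad(a),pad(b)]),None,fx=.9,fy=.9); print(c.shape); cv2.imwrite('pics/m2.png',c[:590,:,::-1])
E
```

```text
6.95 [-0.58  0.25  1.8   0.    1.09  0.05] [ 422.  -235.5  120. ] [-3.141 -0.     0.935] 59.903229235925885
(576, 691, 3)
```

View pics/m2.png

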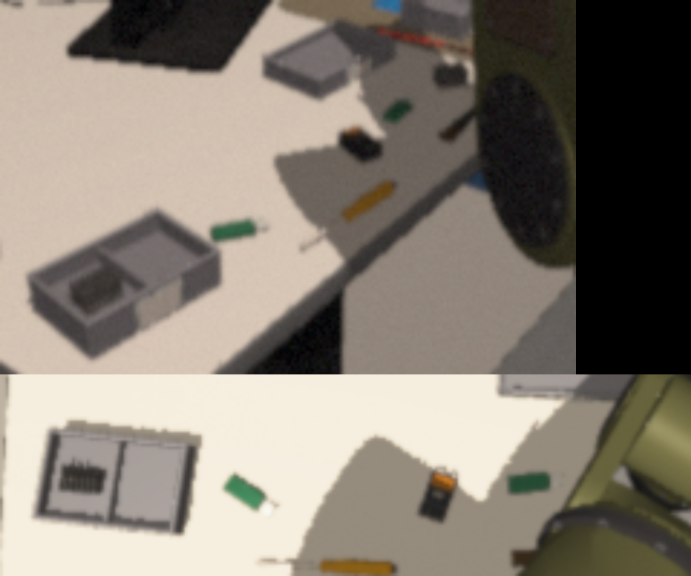

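Heat sink a sits upright and central in the left bay (scene crop (95,285), top crop (82,477)). Now sink b.

>>> jog_arm:
  plan: [0,0,-0.04,0,0,0,0,0,-0.08,0,0,0,0,0,-0.105,0,0,0,0,0,-0.117,0,0,0,0,0,-0.117,0,0,0,0,0,-0.117,0,0,0]

```text
clock: 7.65
eef_pos: [422.6, -236.5, 4.0]
eef_rot: [3.14, -0.0, 0.934]
wrist_force: [0.2, 0.5, -0.8]
finger_gap: 59.9
finger_force: 0.0
```

>>> jog_arm:
  plan: [0,0,0,0,0,0,0,0,0,0,0,0,0,0,0,0,0,0,0,0,0,0,0,0,0,0,0,0,0,0,0,0,0,0,0,0,0,0,0,0,0,0]
  claw: 0

```text
clock: 8.35
eef_pos: [422.0, -236.5, 3.1]
eef_rot: [3.141, 0.0, 0.934]
wrist_force: [-1.0, 0.4, 3.0]
finger_gap: 24.6
finger_force: 25.0
```

>>> jog_arm:
  plan: [0,0,0.04,0,0,0,0,0,0.08,0,0,0,0.012,0.465,0.1,0,0,28.5,0.012,0.465,0.1,0,0,28.5,0.012,0.465,0.1,0,0,28.5,0.012,0.465,0.1,0,0,28.5,0.012,0.465,0.1,0,0,28.5,0.012,0.465,0.1,0,0,28.5,0.012,0.465,0.1,0,0,28.5,0.012,0.465,0.1,0,0,28.5,0.012,0.465,0.1,0,0,28.5,0.012,0.465,0.1,0,0,28.5,0.012,0.465,0.1,0,0,28.5,0.012,0.465,0.1,0,0,28.5]

```text
clock: 9.75
eef_pos: [433.8, 227.7, 102.6]
eef_rot: [-3.141, 0.001, 1.431]
wrist_force: [-0.8, -0.6, -0.4]
finger_gap: 24.4
finger_force: 25.0
```

>>> jog_arm:
  plan: [0,0,-0.03,0,0,0,0,0,-0.06,0,0,0,0,0,-0.076,0,0,0,0,0,-0.083,0,0,0,0,0,-0.083,0,0,0,0,0,-0.083,0,0,0]

```text
clock: 10.35
eef_pos: [434.5, 227.8, 20.5]
eef_rot: [3.141, -0.0, 1.43]
wrist_force: [-0.3, 1.3, -0.8]
finger_gap: 24.6
finger_force: 25.1
```

>>> jog_arm:
  plan: [0,0,-0.001,0,0,0,0,0,-0.001,0,0,0,0,0,-0.001,0,0,0,0,0,0.03,0,0,0,0,0,0.07,0,0,0,0,0,0.08,0,0,0,-0.006,-0.088,0.08,0,0,-25,-0.006,-0.088,0.08,0,0,-25,-0.006,-0.088,0.08,0,0,-25,-0.006,-0.088,0.08,0,0,-25]
  claw: 0.04

```text
clock: 11.35
eef_pos: [428.0, 139.9, 99.9]
eef_rot: [3.142, -0.0, 0.991]
wrist_force: [0.3, -0.3, -0.6]
finger_gap: 40.0
finger_force: 0.0
```

>>> jog_arm:
  plan: [0,0,-0.04,0,0,0,0,0,-0.075,0,0,0,0,0,-0.09,0,0,0,0,0,-0.097,0,0,0,0,0,-0.097,0,0,0,0,0,-0.097,0,0,0]
  claw: 0.05

```text
clock: 11.95
eef_pos: [428.5, 141.0, 3.7]
eef_rot: [3.141, -0.001, 0.997]
wrist_force: [0.0, 0.2, -0.2]
finger_gap: 50.2
finger_force: 0.0
```

```bash
python3 - <<'E'
from h import *
s=manip.read_state(); print(s['clock'],s['joints'].round(2),s['eef_pos'].round(1),s['wrist_force'])
im,d,P=cloud('scene')
cv2.imwrite('pics/m3.png',cv2.resize(im[190:300,210:360],None,fx=4,fy=4)[:,:,::-1])
E
```

```text
11.95 [0.24 0.38 1.96 0.   0.8  0.81] [428.5 141.    3.7] [ 0.0006339   0.18134219 -0.18732763]
```

View pics/m3.png

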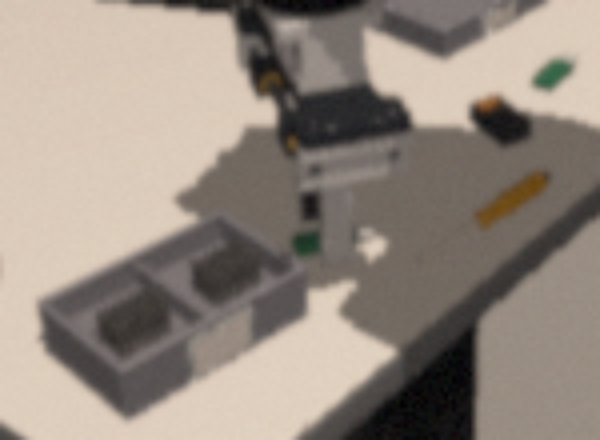

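Both heat sinks sit well in their bays ((135,317), (225,272)), and the stick lies between the fingers (308,242). Closing.

>>> jog_arm:
  plan: [0,0,-0.001,0,0,0,0,0,-0.001,0,0,0,0,0,-0.001,0,0,0,0,0,-0.001,0,0,0,0,0,-0.001,0,0,0,0,0,-0.001,0,0,0]
  claw: 0
  force: 18

```text
clock: 12.6
eef_pos: [428.1, 140.6, 2.1]
eef_rot: [3.141, -0.0, 0.995]
wrist_force: [0.5, -0.5, 3.2]
finger_gap: 18.9
finger_force: 18.0
```

>>> jog_arm:
  plan: [0,0,0.04,0,0,0,0,0,0.08,0,0,0,0.135,-0.293,0.1,0,0,-60,0.135,-0.293,0.1,0,0,-60,0.135,-0.293,0.1,0,0,-60,0.135,-0.293,0.1,0,0,-60,0.135,-0.293,0.1,0,0,-60,0.135,-0.293,0.1,0,0,-60,0.135,-0.293,0.1,0,0,-60,0.135,-0.293,0.1,0,0,-60,0.135,-0.293,0.1,0,0,-60,0.135,-0.293,0.1,0,0,-60]

```text
clock: 13.8
eef_pos: [562.6, -151.4, 101.7]
eef_rot: [-3.141, 0.001, -0.049]
wrist_force: [0.3, 0.7, -0.8]
finger_gap: 18.6
finger_force: 18.0
```

```bash
python3 - <<'E'
from h import *
s=manip.read_state(); print(s['clock'],s['joints'].round(2),s['eef_pos'].round(1),s['eef_rot'].round(3),s['finger_gap'])
im,d,P=cloud('scene')
cv2.imwrite('pics/m4.png',cv2.resize(im[90:250,260:460],None,fx=3.5,fy=3.5)[:,:,::-1])
E
```

```text
13.8 [-0.33  0.47  1.53  0.    1.13  1.29] [ 562.6 -151.4  101.7] [-3.141e+00  1.000e-03 -4.900e-02] 18.575526432600935
```

View pics/m4.png

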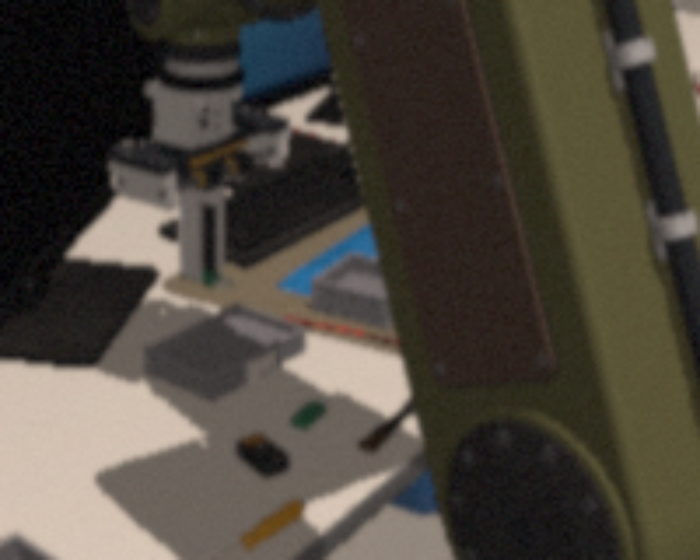

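The stick is held straight (green at (210,275)) with clear space to the monitor. I'll place it.

>>> jog_arm:
  plan: [0,0,-0.03,0,0,0,0,0,-0.06,0,0,0,0,0,-0.076,0,0,0,0,0,-0.083,0,0,0,0,0,-0.083,0,0,0,0,0,-0.083,0,0,0]

```text
clock: 14.45
eef_pos: [563.5, -152.3, 20.0]
eef_rot: [3.141, -0.001, -0.051]
wrist_force: [-0.3, 0.2, 0.6]
finger_gap: 18.8
finger_force: 18.0
```

>>> jog_arm:
  plan: [0,0,-0.0005,0,0,0,0,0,-0.0005,0,0,0,0,0,-0.0005,0,0,0,0,0,0.03,0,0,0,0,0,0.07,0,0,0,-0.133,0.014,0.08,0,0,98,-0.133,0.014,0.08,0,0,98,-0.133,0.014,0.08,0,0,98,-0.133,0.014,0.08,0,0,98,-0.133,0.014,0.08,0,0,98,-0.133,0.014,0.08,0,0,98,-0.133,0.014,0.08,0,0,98,-0.133,0.014,0.08,0,0,98,-0.133,0.014,0.08,0,0,98,-0.133,0.014,0.08,0,0,98,-0.133,0.014,0.08,0,0,98,-0.133,0.014,0.08,0,0,98,-0.133,0.014,0.08,0,0,98]
  claw: 0.04

```text
clock: 16.25
eef_pos: [430.0, -138.5, 99.1]
eef_rot: [3.141, 0.0, 1.659]
wrist_force: [0.3, 0.2, 0.1]
finger_gap: 40.3
finger_force: 0.0
```

>>> jog_arm:
  plan: [0,0,-0.04,0,0,0,0,0,-0.075,0,0,0,0,0,-0.09,0,0,0,0,0,-0.097,0,0,0,0,0,-0.097,0,0,0,0,0,-0.097,0,0,0]
  claw: 0.05

```text
clock: 16.85
eef_pos: [430.5, -138.6, 2.8]
eef_rot: [3.14, 0.001, 1.657]
wrist_force: [0.7, -1.0, 0.6]
finger_gap: 50.1
finger_force: 0.0
```

```bash
python3 - <<'E'
from h import *
s=manip.read_state(); print(s['clock'],s['joints'].round(2),s['eef_pos'].round(1),s['eef_rot'].round(3),s['finger_gap'])
im,d,P=cloud('scene')
cv2.imwrite('pics/m5.png',cv2.resize(im[130:250,280:430],None,fx=4.5,fy=4.5)[:,:,::-1])
E
```

```text
16.85 [-0.39  0.38  1.96  0.    0.8  -0.48] [ 430.5 -138.6    2.8] [3.140e+00 1.000e-03 1.657e+00] 50.132136767160326
```

View pics/m5.png

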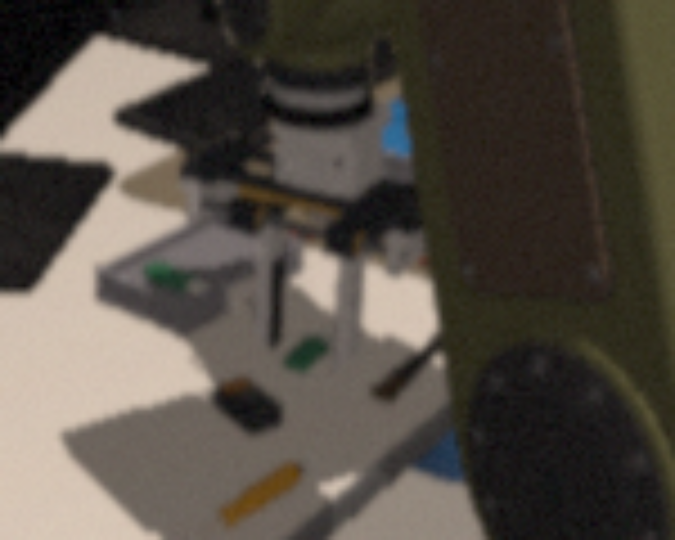

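Stick a lies in the trough (170,272); stick b (305,352) is between the fingers. Grasp it and carry it over.

>>> jog_arm:
  plan: [0,0,-0.0005,0,0,0,0,0,-0.0005,0,0,0,0,0,-0.0005,0,0,0,0,0,-0.0005,0,0,0,0,0,-0.0005,0,0,0,0,0,-0.0005,0,0,0]
  claw: 0

```text
clock: 17.5
eef_pos: [430.0, -138.4, 1.6]
eef_rot: [3.141, 0.0, 1.658]
wrist_force: [-0.5, -0.4, 3.3]
finger_gap: 18.4
finger_force: 18.0
```

>>> jog_arm:
  plan: [0,0,0.04,0,0,0,0,0,0.08,0,0,0,0.131,-0.074,0.1,0,0,-98,0.131,-0.074,0.1,0,0,-98,0.131,-0.074,0.1,0,0,-98,0.131,-0.074,0.1,0,0,-98,0.131,-0.074,0.1,0,0,-98,0.131,-0.074,0.1,0,0,-98,0.131,-0.074,0.1,0,0,-98,0.131,-0.074,0.1,0,0,-98,0.131,-0.074,0.1,0,0,-98,0.131,-0.074,0.1,0,0,-98,0.131,-0.074,0.1,0,0,-98,0.131,-0.074,0.1,0,0,-98,0.131,-0.074,0.1,0,0,-98,0.131,-0.074,0.1,0,0,-98]

```text
clock: 19.1
eef_pos: [560.9, -212.4, 101.3]
eef_rot: [-3.141, 0.0, -0.05]
wrist_force: [0.0, -0.9, -0.4]
finger_gap: 19.1
finger_force: 18.0
```

>>> jog_arm:
  plan: [0,0,-0.03,0,0,0,0,0,-0.06,0,0,0,0,0,-0.076,0,0,0,0,0,-0.083,0,0,0,0,0,-0.083,0,0,0,0,0,-0.083,0,0,0]

```text
clock: 19.7
eef_pos: [561.6, -212.7, 19.6]
eef_rot: [3.141, -0.001, -0.052]
wrist_force: [0.4, -0.3, 0.4]
finger_gap: 18.6
finger_force: 18.0
```

>>> jog_arm:
  plan: [0,0,-0.0005,0,0,0,0,0,-0.0005,0,0,0,0,0,-0.0005,0,0,0,0,0,0.03,0,0,0,0,0,0.07,0,0,0,-0.143,0.1635,0.08,0,0,-19,-0.143,0.1635,0.08,0,0,-19,-0.143,0.1635,0.08,0,0,-19,-0.143,0.1635,0.08,0,0,-19,-0.143,0.1635,0.08,0,0,-19,-0.143,0.1635,0.08,0,0,-19,-0.143,0.1635,0.08,0,0,-19]
  claw: 0.04

```text
clock: 20.9
eef_pos: [418.7, -49.3, 98.9]
eef_rot: [-3.141, -0.001, -0.383]
wrist_force: [-0.6, 0.1, 0.1]
finger_gap: 39.8
finger_force: 0.0
```

>>> jog_arm:
  plan: [0,0,0,0,0,0,0,0,-0.04,0,0,0,0,0,-0.075,0,0,0,0,0,-0.09,0,0,0,0,0,-0.097,0,0,0,0,0,-0.097,0,0,0,0,0,-0.097,0,0,0]
  claw: 0.06

```text
clock: 21.6
eef_pos: [418.6, -49.4, 1.7]
eef_rot: [-3.142, -0.001, -0.385]
wrist_force: [0.2, 1.0, -0.3]
finger_gap: 59.8
finger_force: 0.0
```

>>> jog_arm:
  plan: [0,0,0,0,0,0,0,0,0,0,0,0,0,0,0,0,0,0,0,0,0,0,0,0,0,0,0,0,0,0,0,0,0,0,0,0,0,0,0,0,0,0]
  claw: 0
  force: 25

```text
clock: 22.3
eef_pos: [418.0, -48.9, 1.5]
eef_rot: [-3.142, -0.0, -0.384]
wrist_force: [-0.2, -0.6, 1.8]
finger_gap: 25.8
finger_force: 24.9
```

```bash
python3 - <<'E'
from h import *
s=manip.read_state(); print(s['clock'],s['joints'].round(2),s['eef_pos'].round(1),s['eef_rot'].round(3),s['finger_gap'])
im,d,P=cloud('scene')
cv2.imwrite('pics/m6.png',cv2.resize(im[130:250,280:430],None,fx=4.5,fy=4.5)[:,:,::-1])
E
```

```text
22.3 [-0.2   0.33  2.04 -0.    0.77  1.75] [418.  -48.9   1.5] [-3.142 -0.    -0.384] 25.799686020800547
```

View pics/m6.png

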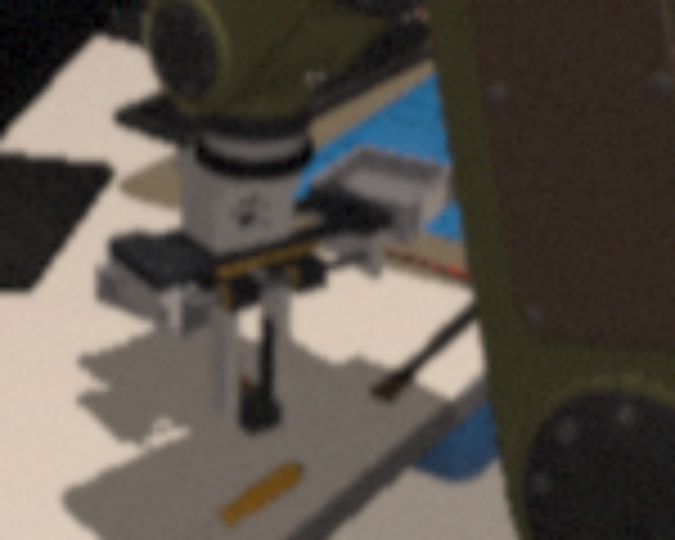

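The battery is gripped (gap 25.8 mm, at (258,405)). Carry it to the square bin.

>>> jog_arm:
  plan: [0,0,0.04,0,0,0,0,0,0.08,0,0,0,0.095,-0.333,0.1,0,0,25,0.095,-0.333,0.1,0,0,25,0.095,-0.333,0.1,0,0,25,0.095,-0.333,0.1,0,0,25,0.095,-0.333,0.1,0,0,25,0.095,-0.333,0.1,0,0,25,0.095,-0.333,0.1,0,0,25,0.095,-0.333,0.1,0,0,25,0.095,-0.333,0.1,0,0,25,0.095,-0.333,0.1,0,0,25]

```text
clock: 23.55
eef_pos: [512.7, -380.7, 100.9]
eef_rot: [-3.141, 0.001, 0.053]
wrist_force: [0.1, -0.1, -0.1]
finger_gap: 26.0
finger_force: 24.9
```

>>> jog_arm:
  plan: [0,0,-0.03,0,0,0,0,0,-0.06,0,0,0,0,0,-0.076,0,0,0,0,0,-0.083,0,0,0,0,0,-0.083,0,0,0,0,0,-0.083,0,0,0]

```text
clock: 24.15
eef_pos: [513.5, -381.9, 19.6]
eef_rot: [3.141, -0.001, 0.053]
wrist_force: [-0.1, 0.4, -0.6]
finger_gap: 25.9
finger_force: 25.0
```

>>> jog_arm:
  plan: [0,0,-0.0005,0,0,0,0,0,-0.0005,0,0,0,0,0,-0.0005,0,0,0,0,0,0.03,0,0,0,0,0,0.07,0,0,0,0,0,0.12,0,0,0,-0.1,0.2,0.18,0,0,0,-0.1,0.4,0.18,0,0,0,-0.1,0.4,0.18,0,0,0,-0.1,0.4,0.18,0,0,0,-0.1,0.4,0.18,0,0,0,-0.1,0.4,0.18,0,0,0,-0.1,0.4,0.18,0,0,0,-0.1,0.4,0.18,0,0,0,-0.1,0.4,0.18,0,0,0,-0.1,0.4,0.18,0,0,0]
  claw: 0.046

```text
clock: 25.75
eef_pos: [412.7, 19.9, 199.2]
eef_rot: [-3.142, -0.002, 0.056]
wrist_force: [0.1, -0.7, -0.1]
finger_gap: 46.1
finger_force: 0.0
```

```bash
python3 - <<'E'
from h import *
s=manip.read_state(); print(s['clock'],s['joints'].round(2),s['eef_pos'].round(1),s['finger_gap'])
im,d,P=cloud('scene'); it,dt,Pt=cloud('top')
a=cv2.resize(im[150:300,210:420],None,fx=2.2,fy=2.2); b=cv2.resize(it[175:265,150:480],None,fx=2.3,fy=2.3)
w=max(a.shape[1],b.shape[1]); pad=lambda x:np.pad(x,((0,0),(0,w-x.shape[1]),(0,0)))
cv2.imwrite('pics/m7.png',np.vstack([pad(a),pad(b)])[:,:,::-1])
hsv=cv2.cvtColor(it,cv2.COLOR_RGB2HSV)
for n,(u0,u1,v0,v1) in dict(two=(166,208,228,257),trough=(324,366,184,210),sq=(402,426,197,223)).items():
    r=np.zeros((400,640),bool); r[v0:v1,u0:u1]=1
    for c,ar,mm in comps(Pt,r&((hsv[...,2]<60)|(hsv[...,1]>90)),15): print(n,c.round(1),ar,'z50/90',np.nanpercentile(Pt[...,2][mm],[50,90]).round(1),pose('top',mm,24))
E
```

```text
25.75 [-0.04 -0.01  1.89  0.    1.26  1.47] [412.7  19.9 199.2] 46.09857412445935
two [206.2 245.5] 63 z50/90 [516.7 521.2] (array([428.4, 203. ]), 'rect', array([438.3, 203.3]), array([ 8.3, 77.9]), 88.5, 'pca', np.float64(178.4), array([ 7.6, 72.3]))
two [174.5 239.7] 42 z50/90 [29.3 35.8] (array([446.7, 291.5]), 'rect', array([446.5, 293.1]), array([35.2, 14.7]), 70.4, 'pca', np.float64(73.9), array([12.9, 37.9]))
trough [331.4 194.7] 66 z50/90 [24.1 25.8] (array([ 563.7, -150.3]), 'rect', array([ 562.9, -150.6]), array([14.3, 34.9]), 88.1, 'pca', np.float64(171.7), array([14.9, 36.5]))
trough [352.5 195.6] 71 z50/90 [23.6 26.3] (array([ 559.7, -210.5]), 'rect', array([ 560. , -210.4]), array([14.3, 32.2]), 87.7, 'pca', np.float64(176.1), array([16.8, 34.6]))
sq [412.2 207. ] 70 z50/90 [33.2 35.7] (array([ 522.6, -378.7]), 'rect', array([ 515.4, -380.4]), array([22.8, 43.8]), 86.3, 'pca', np.float64(158.1), array([20.8, 44.5]))
```

View pics/m7.png

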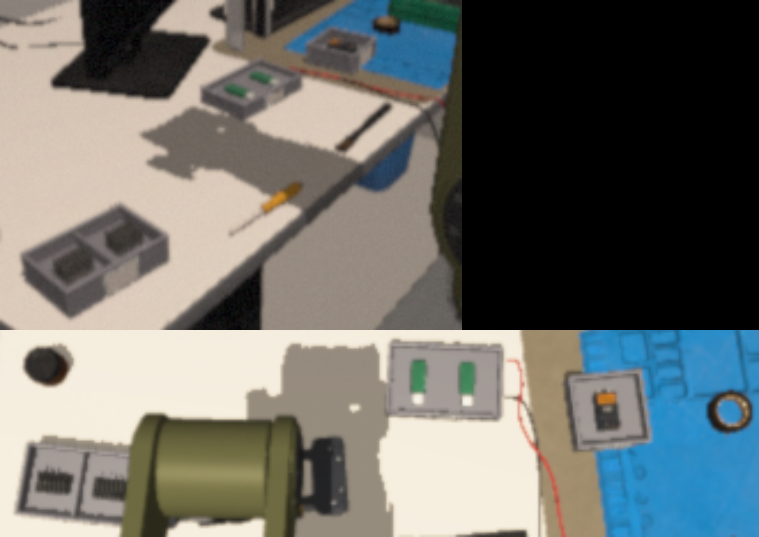

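All five parts lie in their trays: sinks at (73,262) and (124,236) with fins up, sticks at (240,90) and (260,77), battery at (343,43). Top heights of about 24 mm for the sticks and 33 mm for the battery match a floor at 16 mm, and the jar and tape roll haven't moved.

```bash
python3 -c "
from cell import manip
print(manip.sign_off())"
```

```text
the job is handed in; nothing more can be done
None
```

I handed the job in at about 26 s of the 106 s limit: the battery is in the square bin, one heat sink is fins-up in each bay of the two-bay tray, and both USB sticks are flat in the long trough; by eye in the last pictures the jar and tape roll have not moved, and sign-off gave no verdict.

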